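# Refit the kiln switch box's cover and hold its key in the test position

## Task

The kiln's key-switch box has been serviced and stands open. Lower its yellow cover over the two locating pins until it rests flush on the box; then take the red-headed key from the wooden key block, push it fully home in the lock (its pins are sticky: rock the key a little where it stops) and turn it a quarter turn clockwise, seen from above, against its return spring as far as the stop. Finish while still holding the key turned there, with the cover still flush, and leave the blue-headed key and the other things on the bench where they are.

Things in the scene. Friction and masses are not known exactly. Their poses are not given: they have to be found in the camera images.
- switch_box: open grey switch box, 110 (its x) x 180 (y) x 60 mm tall, bolted down. Origin: centre of its underside. Its rim, 60 mm up, is the cover's seat. Steel locating pins on the rim at (+43, -78) and (-43, +78) mm: 7 mm thick, rising 15 mm above the rim, the top 7 mm tapering to 2 mm. A brass lock nose, 28 mm across, at (0, -52) mm rises 8 mm above the rim.
- lock_mouth (a point): centre of the key slot, on top of the lock nose, axes as the box's. Slot in the fixed nose 11.5 mm along the box's x, 6.5 mm along y, bevelled, 6 mm deep; the turning plug with an 11 x 6 mm slot lies below. Sticky spring pins stand into it 15 and 23 mm below the mouth: 8 to 20 N each to pass, rather less if the key is rocked about its axis. The key turns only when within 3 mm of home.
- pin_a (a point): foot of the locating pin at the box's (+43, -78) mm, at rim height; axes as the box's
- pin_b (a point): foot of the locating pin at the box's (-43, +78) mm, at rim height; axes as the box's
- lock_plug (a joint): turn of the lock plug, rad: 0 at rest (slot along the box's x), growing clockwise seen from above to the stop at 1.57. A spring turns it back when let go (0.03 Nm at 0, 0.17 Nm at the stop). The key has about 0.1 rad of play in it, so the hand must turn that much farther than the plug.
- cover: yellow plate, 0.3 kg, 110 (its x) x 180 (y) x 5 mm, lying right way up. Origin: centre of its underside; seated, origin and axes match the box's, 60 mm above the box's origin. 10 mm holes at (+43, -78) and (-43, +78) mm for the pins, 36 mm hole at (0, -52) mm for the lock nose; fits only this way round. On top a dark bar handle along its x, 64 x 12 x 14 mm, 24 to 38 mm above the underside.
- cover_grip (a point): middle of the bar handle, at (0, +4, 31) mm in the cover; axes as the cover's. Pinch it across the cover's y.
- key_block: wooden block fixed to the bench, 44 (x) x 130 (y) x 42 mm tall, with two slots at y = +35 and -35 mm in which the two keys stand. Origin: centre of its underside.
- red_key: red-headed key, 40 g, standing blade down in either slot of the block. Origin: blade tip; z up to the head, x the width, y the thickness. Blade 10 x 5 mm, wedge tip, the top 10 mm a round 5 mm neck. Shoulder disc 19 mm across, underside 34 mm above the tip. Head 30 (x) x 9 (y) mm, 38 to 72 mm above the tip; pinch it across y. Alike when turned half round: goes in either way.
- red_key_shoulder (a point): centre of the shoulder's underside, 34 mm above the tip; comes to lock_mouth when the key is fully home
- red_key_grip (a point): middle of the red head, 56 mm above the tip; axes as the key's
- blue_key: key of the same shape with a blue head, standing in the block's other slot; not to be moved
- mug: terracotta-coloured mug, 90 mm tall, standing; bystander
- glaze_jar: white glaze jar with grey lid, 67 mm across, 83 mm tall; bystander
- test_bowl: small bisque bowl, 100 mm across, 46 mm tall; bystander
- marker: black and white marker pen, 135 mm long, lying; bystander
- ribbon_tool: wooden-handled ribbon tool, 199 mm long, lying; bystander
- wood_rib: oval wooden throwing rib, 90 x 40 mm, 8 mm thick, lying flat; bystander
Things that resemble listed ones, but are neither listed nor needed, are in the scene too. There is more than one size of the red_key; the one meant has the size given above.

How it is judged (in metres and radians):
On the way, in this order (a step that is already met when the one before it is completed fails the run):
1. the cover lies flush on the box, over both pins (x of cover in the frame of switch_box between -0.003 and 0.003 m and y of cover in the frame of switch_box between -0.003 and 0.003 m and z of cover in the frame of switch_box below 0.0618 m and angle between cover's own z axis and vertical below 0.025 rad), for 0.2 s.
2. the red-headed key is fully home in the lock, not yet turned (all of step 1 and x of red_key_shoulder in the frame of lock_mouth between -0.003 and 0.003 m and y of red_key_shoulder in the frame of lock_mouth between -0.003 and 0.003 m and z of red_key_shoulder in the frame of lock_mouth below 0.0025 m and angle between red_key's own z axis and vertical below 0.12 rad and value of joint lock_plug below 0.4 rad), for 0.1 s.
At the end, for the whole second after the job is handed in: Cover flush on the box (under 1.8 mm above the rim, 3 mm sideways, 0.025 rad tilt); red-headed key home (shoulder under 2.5 mm above the lock mouth, 3 mm off axis, 0.12 rad tilt), plug turned beyond 1.35 rad, and the fingers still gripping the key with over 2 N (all of step 1 and x of red_key_shoulder in the frame of lock_mouth between -0.003 and 0.003 m and y of red_key_shoulder in the frame of lock_mouth between -0.003 and 0.003 m and z of red_key_shoulder in the frame of lock_mouth below 0.0025 m and angle between red_key's own z axis and vertical below 0.12 rad and value of joint lock_plug above 1.35 rad and contact force between the fingers and red_key above 2 N); the arm keeps its last pose, push and grip.
It fails at once if the blue-headed key is pulled or moved by more than 15 mm (distance of blue_key from where it was at the start of the episode above 0.015 m).
It fails at once if a bystander (mug, glaze jar, bowl, marker, ribbon tool or wooden rib) is moved by more than 30 mm (distance of any of mug, glaze_jar, test_bowl, marker, ribbon_tool, wood_rib from where it was at the start of the episode above 0.03 m).
It also fails if it takes over 72 s, if anything falls off the work surface, if the arm or the gripper's body presses on something with over 40 N, if the wrist force passes 120 N, or if a joint passes its speed limit or range.

## Robot

A 6-joint arm with a two-finger parallel gripper is mounted at the origin on a cart in front of the work surface, level with it; the furniture and walls round the work are solid. World frame = base frame: x ahead of the robot, y to its left, z up, the work surface at z = 0. Lengths are in m, angles in degrees, forces in N, time in s.
With the tool pointing down it reaches from about 0.4 to 0.825 m from the base axis. Payload 7 kg.
Tool frame: the origin (TCP) lies on the centre line of the jaws, within the pads' length; the fingertips stand 19 mm ahead of it and the grasp point (between the pads) is the TCP; z points along the fingers, y is the line along which they close (so a half turn about z gives the same grasp; the last joint's range is limited). The gripper opens to 88 mm and grips with 3 to 60 N. Pads are 19 mm wide; open, the fingers measure 130 mm over their backs; the gripper's body (78 mm by 193 mm) begins 47 mm behind the grasp point.
Start: joints at [83.887, 20.546, 0.682, 0, -70.136, -16.507], TCP at [0.26, 0.623, 0.246] pointing down, gripper open.
Joint ranges: [-176.03, 176.03], [-82.01, 121.73], [-58.28, 71.71], [-173.87, 95.51], [-174.79, -0.11], [-173.66, 173.66]. Speed limits (degrees/s): [136.94, 136.94, 172.46, 180, 180, 180].

## Interface

Orientations are given as [roll, pitch, yaw] about the fixed x, y, z axes, in that order (R = Rz(yaw) Ry(pitch) Rx(roll)).
In Python, from plant import get_state, capture, close_job gives the robot as it stands.
- The arm moves only by the tool apply_moves, never from a script. Its argument "targets" is a list of rows, each a list of 7 numbers: the opening, from 0 (shut) to 1 (fully open), then the shift along the tool's x, y, z normalised to -1 to 1, where 1 is 1000 mm, then the turn, a rotation vector about the tool's x, y, z normalised to -1 to 1, where 1 is 90 degrees. In form: [[claw, tx, ty, tz, ax, ay, az], ...]. A call has 1 to 20 rows; each row shifts and turns the commanded pose from where the row before left it, along the tool's axes as they then stand; what a row does not reach is not made up. A row lasts 1/12 s, in which the tool goes at most 41.7 mm and 7.16 degrees, less where a joint would pass 70% of its speed; a pose out of reach is approached as far as the arm can. A call with a number of a shift or a turn outside -1 to 1 is refused whole. A call with a gripper value outside its range is refused whole. The fingers move at their own pace and stop on an object; "newtons" is the grip in N (left out, the last holds). Time passes only in rows, so rows that do not move let the fingers close. It gives the time, the measured TCP pose, the force, the opening and the grip force at its end, in the units of the state.
- get_state(): the state, without advancing time (a new reading comes with each control period).
- capture(name): name is "scene" or "top"; returns a dict with "frame" (400x640x3 uint8, red, green, blue), "range_z" (400x640 float32, m along the optical axis (not along the pixel's ray), 0 where there is no reading), "camera_matrix" (3x3 intrinsics, pixels), "T" (4x4, takes a point from camera to world coordinates). Camera axes: x right, y down, z forward; pixel columns grow to the right and rows downward; lengths in m; the calibration is good to about 2 mm. A picture is of the moment at which its call begins.
- close_job(): hands the job in; it is judged then, once.
The state is a dict: "time_s": time; "joints": joint angles; "qd": joint speeds; "joint_torque": joint torques, N m; "tcp_pos": TCP position; "eef_rot": TCP orientation; "contact_force": force on the tool from outside, world axes, zero at the start; "moment": the same for the moment, N m; "gripper_width": finger opening in m; "gripper_force": force on a finger pad.
Only numpy, scipy, OpenCV 4.12 (cv2) and the standard library are available. Lean on these libraries where they do the work, as an engineer would, in place of code of your own. Each camera call takes 0.05 s, during which the arm holds its last target. There are 200 camera calls.

## Working session

There is one attempt and no reset: what is moved stays moved. The work goes in short steps, Python scripts to look and compute and a tool call to move; the robot and the scene stay as the last step left them, time stands still between calls to the robot, and variables do not carry over. Pictures are saved under pics/ and viewed, at most 10 in all, crops included, and the job is handed in when it is done.

Besides the shell and the picture viewer there is one more tool, called by a JSON object that holds its "op" and its "data". apply_moves: Moves the arm, as the interface text tells. Scaled input: -1 to 1 covers 1000 mm each way for a shift and 90 degrees each way for a turn. Its arguments: {"type":"object","properties":{"targets":{"type":"array","items":{"type":"array","items":{"type":"number"}}},"newtons":{"type":"number"}},"required":["targets"]}

```bash
mkdir -p pics; ls; cat > h.py <<'E'
import numpy as np,cv2
from plant import get_state,capture
def cap(n):
    c=capture(n); return c
def save(c,p,box=None,s=1):
    im=c['frame'][:,:,::-1]
    if box: x0,y0,x1,y1=box; im=im[y0:y1,x0:x1]
    im=cv2.resize(im,None,fx=s,fy=s,interpolation=cv2.INTER_CUBIC); cv2.imwrite('pics/'+p,im)
def cloud(c):
    K=c['camera_matrix'];z=c['range_z'];v,u=np.mgrid[:z.shape[0],:z.shape[1]]
    P=np.stack([(u-K[0,2])/K[0,0]*z,(v-K[1,2])/K[1,1]*z,z],-1)
    W=P@c['T'][:3,:3].T+c['T'][:3,3]; W[z==0]=np.nan; return W
def ray(c,u,v,h):
    K=c['camera_matrix'];d=c['T'][:3,:3]@np.array([(u-K[0,2])/K[0,0],(v-K[1,2])/K[1,1],1]);o=c['T'][:3,3]
    return o+d*(h-o[2])/d[2]
E
python3 - <<'E'
from h import *
print(get_state())
for n in('scene','top'):
    c=cap(n);save(c,n+'0.png',s=1.25);np.savez(n+'0.npz',**c);print(n,c['T'].round(3).tolist(),c['camera_matrix'].tolist())
E
```

```text
pics
{'time_s': 0.0, 'joints': array([ 8.38856450e+01,  2.05895277e+01,  6.32712263e-01, -2.01028795e-02,
       -7.01376083e+01, -1.65060717e+01]), 'qd': array([ 0.00281388,  0.00204467,  0.04178646,  0.02283249, -0.05281931,
        0.07313847]), 'joint_torque': array([-1.04899147e-03, -5.82726359e+01,  2.93049645e+01,  6.99740946e+00,
        6.91365130e-03, -1.60767645e-04]), 'tcp_pos': array([0.25947436, 0.62261566, 0.2446362 ]), 'eef_rot': array([ 1.79904098e+02, -8.71070115e-03, -2.26272651e+01]), 'contact_force': array([-0.47061732, -0.46524896, -0.2037206 ]), 'moment': array([-0.03472124,  0.04298803,  0.03073692]), 'gripper_force': 0.0, 'gripper_width': 0.08740537011580167}
scene [[0.452, -0.454, 0.768, -0.282], [-0.892, -0.232, 0.388, -0.374], [0.002, -0.86, -0.51, 0.634], [0.0, 0.0, 0.0, 1.0]] [[437.027110860225, 0.0, 308.09783146611363], [0.0, 437.027110860225, 203.07998790259228], [0.0, 0.0, 1.0]]
top [[-0.03, -0.978, 0.207, 0.328], [-1.0, 0.029, -0.008, 0.062], [0.002, -0.207, -0.978, 1.239], [0.0, 0.0, 0.0, 1.0]] [[389.4819795416858, 0.0, 313.22378772053173], [0.0, 389.4819795416858, 202.03746549740498], [0.0, 0.0, 1.0]]
```

View pics/scene0.png

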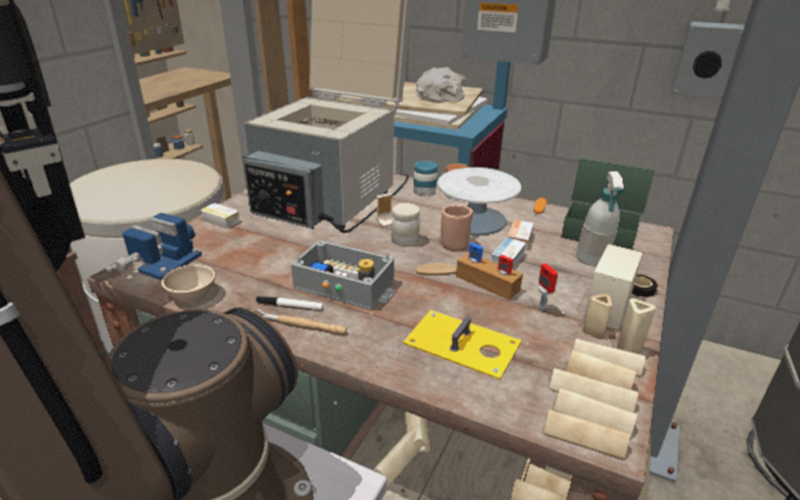

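View pics/top0.png

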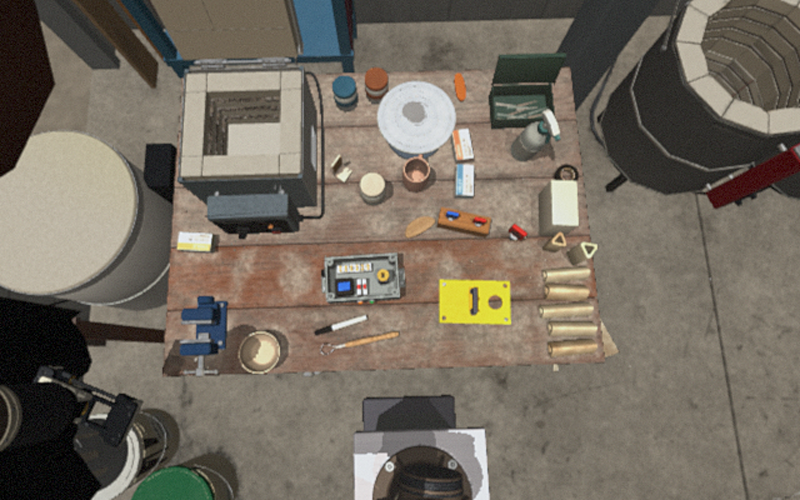

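The scene shows the cover (scaled scene 462,342), the box (343,272), and red heads at 506,264 (in the block) and 547,278 (standing free). The top view has the block's red key at 480,221, the free one at 517,232, the box at 362,278 and the cover at 475,302. Possible mistakes: the free red key, and the blue key at 453,215. I choose the red head in the block's slot and will check its size.

```bash
python3 - <<'E'
from h import *
cs={n:dict(np.load(n+'0.npz')) for n in('scene','top')}
a=cs['scene']['frame'][185:260,320:460,::-1];b=cs['top']['frame'][155:265,250:430,::-1]
a=cv2.resize(a,(780,int(780*75/140)),interpolation=cv2.INTER_CUBIC)[:300+118];cv2.imwrite('pics/c1.png',a)
cv2.imwrite('pics/c2.png',cv2.resize(b,(780,476),interpolation=cv2.INTER_CUBIC))
for n,c in cs.items():
    W=cloud(c);hsv=cv2.cvtColor(c['frame'],cv2.COLOR_RGB2HSV);H,S,V=cv2.split(hsv)
    def comps(m,mn,lab):
        k,l,st,ce=cv2.connectedComponentsWithStats(m.astype(np.uint8))
        for i in range(1,k):
            if st[i,4]<mn: continue
            p=W[l==i];p=p[~np.isnan(p[:,0])]
            if len(p)==0 or not(0.2<np.median(p[:,0])<.9 and abs(np.median(p[:,1]))<.6): continue
            print(n,lab,st[i].tolist(),'ctr',ce[i].round(1),'med',np.median(p,0).round(4),'lo',np.percentile(p,3,axis=0).round(3),'hi',np.percentile(p,97,axis=0).round(3))
    comps(((H<6)|(H>174))&(S>180)&(V>90),12,'red')
    comps((H>105)&(H<130)&(S>150)&(V>60),12,'blue')
    y=(H>24)&(H<34)&(S>180)&(V>120);comps(y,200,'yel')
    k,l,st,ce=cv2.connectedComponentsWithStats(y.astype(np.uint8));i=1+st[1:,4].argmax()
    cn=max(cv2.findContours((l==i).astype(np.uint8),cv2.RETR_EXTERNAL,cv2.CHAIN_APPROX_NONE)[0],key=cv2.contourArea)
    h=np.array([ray(c,u,v,.005)[:2] for u,v in cn[:,0]],np.float32);r=cv2.minAreaRect(h);print('cover rect',r)
    # lock hole, holes in cover
    inside=cv2.drawContours(np.zeros_like(H),[cn],-1,1,-1)-(l==i)
    k,l2,st,ce=cv2.connectedComponentsWithStats(inside)
    for j in range(1,k):
        if st[j,4]>2: print(' hole',st[j,4],ce[j].round(1),ray(c,*ce[j],.005).round(4))
    # box rim
    m=(abs(W[...,2]-.06)<.006)&(W[...,0]>.4)&(W[...,0]<.7)&(W[...,1]>-.05)&(W[...,1]<.25)&(S<70)
    p=W[m][:,:2].astype(np.float32);print('rim',len(p),np.median(W[m][:,2]),cv2.minAreaRect(p), p.min(0),p.max(0))
    m=(H>17)&(H<28)&(S>120)&(V>70)&(abs(W[...,2]-.066)<.012)&(W[...,1]<.25)&(W[...,1]>-.1);comps(m,5,'brass')
    m=(H>8)&(H<20)&(S>120)&(abs(W[...,2]-.042)<.005);comps(m,60,'wood')
E
```

```text
scene red [400, 205, 10, 14, 63] ctr [405.1 209.7] med [ 0.6479 -0.1753  0.0722] lo [ 0.644 -0.183  0.052] hi [ 0.653 -0.159  0.08 ]
scene red [432, 211, 14, 23, 154] ctr [439.1 220.8] med [ 0.6081 -0.2642  0.0887] lo [ 0.6   -0.275  0.059] hi [ 0.626 -0.245  0.099]
scene blue [376, 195, 10, 14, 70] ctr [380.7 199.5] med [ 0.6661 -0.105   0.0724] lo [ 0.662 -0.115  0.049] hi [ 0.678 -0.089  0.08 ]
scene blue [249, 210, 14, 6, 52] ctr [255.3 212.5] med [0.5029 0.1746 0.0436] lo [0.495 0.157 0.039] hi [0.519 0.192 0.046]
scene yel [324, 249, 92, 53, 2030] ctr [370.1 274.8] med [ 0.4495 -0.1657  0.0044] lo [ 0.404 -0.24   0.002] hi [ 0.507 -0.071  0.006]
cover rect ((0.4559681713581085, -0.15532270073890686), (0.17929960787296295, 0.10899155586957932), 86.5264892578125)
 hole 15 [329.6 272.4] [ 0.4174 -0.0752  0.005 ]
 hole 11 [409.6 273.9] [ 0.4934 -0.2356  0.005 ]
 hole 151 [391.4 281.1] [ 0.4519 -0.2068  0.005 ]
 hole 24 [396.3 295.7] [ 0.4121 -0.2299  0.005 ]
rim 554 0.05801790950508767 ((0.5691871643066406, 0.14055903255939484), (0.2131241112947464, 0.20764243602752686), 1.88091814
[... 1238 characters left out ...]
0.0782  0.005 ]
 hole 13 [403.4 228.2] [ 0.4946 -0.2332  0.005 ]
 hole 168 [378.4 240.6] [ 0.4574 -0.1509  0.005 ]
 hole 114 [395.6 241.4] [ 0.4533 -0.2053  0.005 ]
 hole 14 [354.6 253.8] [ 0.4182 -0.0733  0.005 ]
 hole 17 [404.4 255.1] [ 0.4093 -0.2298  0.005 ]
rim 450 0.058702610150234924 ((0.5183855891227722, 0.12765881419181824), (0.11021792888641357, 0.1795589029788971), 2.236006498336792) [0.4607495  0.03716587] [0.57514465 0.2176961 ]
top brass [302, 216, 9, 9, 61] ctr [306.  219.9] med [0.5206 0.0765 0.067 ] lo [0.508 0.064 0.062] hi [0.533 0.088 0.071]
top wood [351, 166, 42, 21, 375] ctr [370.9 177.1] med [ 0.6558 -0.1342  0.0413] lo [ 0.63  -0.195  0.038] hi [ 0.689 -0.074  0.045]
```

View pics/c1.png

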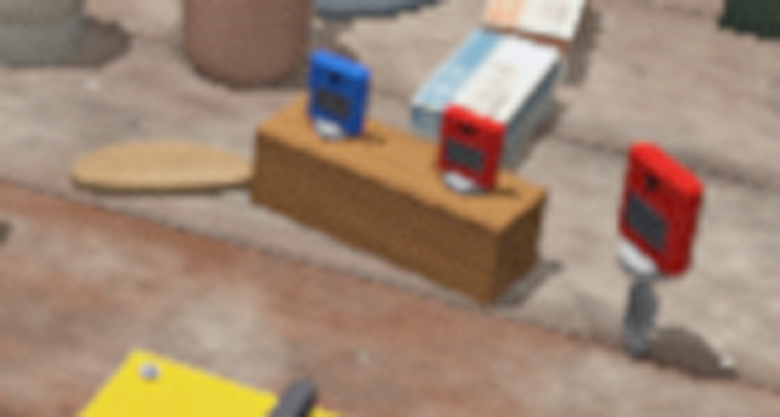

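View pics/c2.png

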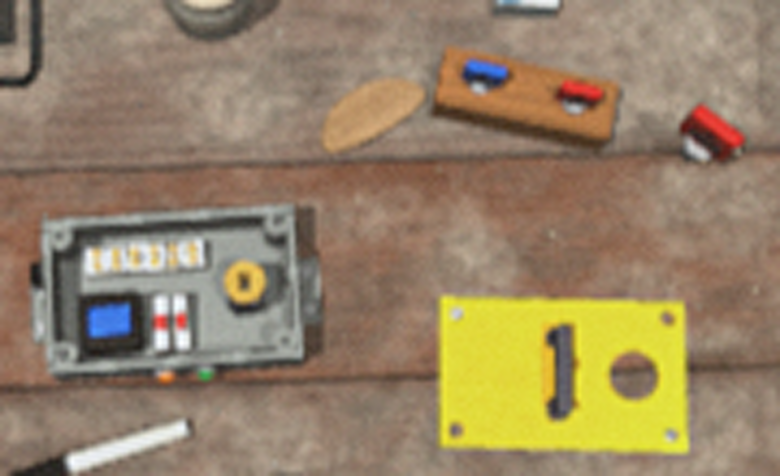

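The close crops show the block's red head at crop 472,148. Its head top is at z≈0.080, which matches a 72 mm key with its shoulder on the 42 mm block. The free red key at 660,210 has its head top at z≈0.10, so it is the oversized decoy. The box's lock nose and the cover's lock hole are both on the right (−y) side.

{"op": "apply_moves", "data": {"targets": [[1,0,0,0,0,0,-0.071],[1,0,0,0,0,0,-0.071],[1,0,0,0,0,0,-0.071],[1,0.02,0.033,0,0,0,0],[1,0.02,0.033,0,0,0,0],[1,0.02,0.033,0,0,0,0],[1,0.02,0.033,0,0,0,0],[1,0.02,0.033,0,0,0,0],[1,0.02,0.033,0,0,0,0],[1,0.02,0.033,0,0,0,0],[1,0.02,0.033,0,0,0,0],[1,0.02,0.033,0,0,0,0],[1,0.02,0.033,0,0,0,0],[1,0.02,0.033,0,0,0,0]]}}

```text
time_s: 1.27
tcp_pos: [0.4576, 0.2456, 0.2455]
eef_rot: [-180.0, 0.0, -3.4]
contact_force: [0.2, 0.3, 0.9]
gripper_width: 0.0876
gripper_force: 0.0
```

{"op": "apply_moves", "data": {"targets": [[1,0.002,0.04,0,0,0,0],[1,0.002,0.04,0,0,0,0],[1,0.002,0.04,0,0,0,0],[1,0.002,0.04,0,0,0,0],[1,0.002,0.04,0,0,0,0],[1,0.002,0.04,0,0,0,0],[1,0.002,0.04,0,0,0,0],[1,0.002,0.04,0,0,0,0],[1,0.002,0.04,0,0,0,0],[1,0.002,0.04,0,0,0,0],[1,0,0,0.03,0,0,0],[1,0,0,0.03,0,0,0],[1,0,0,0.03,0,0,0],[1,0,0,0.03,0,0,0],[1,0,0,0,0,0,0],[1,0,0,0,0,0,0]]}}

```text
time_s: 2.6
tcp_pos: [0.4523, -0.1532, 0.1248]
eef_rot: [180.0, 0.2, -3.4]
contact_force: [0.9, -1.0, -1.1]
gripper_width: 0.0874
gripper_force: 0.0
```

{"op": "apply_moves", "data": {"newtons": 30, "targets": [[1,0.004,-0.003,0.024,0,0,0],[1,0,0,0.024,0,0,0],[1,0,0,0.024,0,0,0],[1,0,0,0.021,0,0,0],[1,0,0,0,0,0,0],[0,0,0,0,0,0,0],[0,0,0,0,0,0,0],[0,0,0,0,0,0,0],[0,0,0,0,0,0,0],[0,0,0,0,0,0,0],[0,0,0,0,0,0,0],[0,0,0,0,0,0,0],[0,0,0,0,0,0,0]]}}

```text
time_s: 3.68
tcp_pos: [0.4575, -0.1503, 0.0327]
eef_rot: [-180.0, -0.0, -3.5]
contact_force: [-0.1, -0.0, 0.4]
gripper_width: 0.0397
gripper_force: 0.0
```

{"op": "apply_moves", "data": {"newtons": 30, "targets": [[0,0,0,0,0,0,0],[0,0,0,0,0,0,0],[0,0,0,0,0,0,0],[0,0,0,0,0,0,0],[0,0,0,0,0,0,0],[0,0,0,0,0,0,0],[0,0,0,0,0,0,0],[0,0,0,0,0,0,0],[0,0,0,0,0,0,0],[0,0,0,-0.02,0,0,0],[0,0,0,-0.03,0,0,0],[0,0,0,-0.03,0,0,0],[0,0,0,-0.03,0,0,0],[0,0,0,0,0,0,0]]}}

```text
time_s: 4.85
tcp_pos: [0.4605, -0.1505, 0.148]
eef_rot: [180.0, -0.5, -3.4]
contact_force: [1.5, -0.4, -2.4]
gripper_width: 0.0117
gripper_force: 30.0
```

{"op": "apply_moves", "data": {"targets": [[0,0,0,0,0,0,-0.032],[0,0,0,0,0,0,-0.031],[0,0.009,-0.035,0,0,0,0],[0,0.009,-0.035,0,0,0,0],[0,0.009,-0.035,0,0,0,0],[0,0.009,-0.035,0,0,0,0],[0,0.008,-0.035,0,0,0,0],[0,0.008,-0.035,0,0,0,0],[0,0.008,-0.035,0,0,0,0],[0,0.008,-0.035,0,0,0,0],[0,0,0,0,0,0,0],[0,0,0,0,0,0,0],[0,0,0,0,0,0,0]]}}

```text
time_s: 5.93
tcp_pos: [0.5137, 0.132, 0.1417]
eef_rot: [180.0, 0.1, 2.3]
contact_force: [-0.2, -0.9, -3.3]
gripper_width: 0.012
gripper_force: 30.0
```

```bash
python3 - <<'E'
from h import *
s=get_state();print(s['tcp_pos'],s['eef_rot'],s['gripper_width'],s['contact_force'])
z=s['tcp_pos'][2]-.031
ims=[]
for n in('scene','top'):
    c=cap(n);np.savez(n+'1.npz',**c)
    hsv=cv2.cvtColor(c['frame'],cv2.COLOR_RGB2HSV);H,S,V=cv2.split(hsv);W=cloud(c)
    y=((H>24)&(H<34)&(S>170)&(V>90)&(W[...,2]>z-.02)&(W[...,2]<z+.03)).astype(np.uint8)
    cn=np.concatenate(cv2.findContours(y,cv2.RETR_EXTERNAL,cv2.CHAIN_APPROX_NONE)[0])
    h=np.array([ray(c,u,v,z+.005)[:2] for u,v in cn[:,0]],np.float32);print(n,'cover rect',cv2.minAreaRect(h),np.nanmedian(W[y>0][:,2]))
    u0,v0=(210,130) if n=='scene' else (230,150)
    ims.append(cv2.resize(c['frame'][v0:v0+130,u0:u0+160,::-1],None,fx=2.5,fy=2.5,interpolation=cv2.INTER_CUBIC))
    # nose and pins before
    c=dict(np.load(n+'0.npz'));hsv=cv2.cvtColor(c['frame'],cv2.COLOR_RGB2HSV);H,S,V=cv2.split(hsv);W=cloud(c)
    m=(abs(W[...,2]-.068)<.005)&(abs(W[...,0]-.52)<.03)&(abs(W[...,1]-.076)<.03)
    p=W[m];v,u=np.nonzero(m);print('nose',len(p),p.mean(0),ray(c,u.mean(),v.mean(),.068))
    m=((W[...,2]>.053)&(W[...,2]<.09)&(W[...,0]>.44)&(W[...,0]<.6)&(W[...,1]>.02)&(W[...,1]<.235)).astype(np.uint8)
    cn=np.concatenate(cv2.findContours(m,cv2.RETR_EXTERNAL,cv2.CHAIN_APPROX_NONE)[0])
    h=np.array([ray(c,u,v,.06)[:2] for u,v in cn[:,0]],np.float32);print('rim',cv2.minAreaRect(h))
cv2.imwrite('pics/m1.png',np.hstack(ims))
E
```

```text
[0.51374033 0.13204081 0.14165272] [1.79956495e+02 1.02644135e-01 2.25245328e+00] 0.012046979893946205 [-0.15854751 -0.94869369 -3.27613289]
scene cover rect ((0.48402953147888184, 0.12154024839401245), (0.18038032948970795, 0.04677245393395424), 85.67876434326172) 0.11336099047469789
nose 65 [0.52147336 0.0738205  0.06662909] [0.51948062 0.07271329 0.068     ]
rim ((0.5192893743515015, 0.12498236447572708), (0.12663711607456207, 0.1872241348028183), 2.4115796089172363)
top cover rect ((0.47533416748046875, 0.06410804390907288), (0.0311582088470459, 0.05664148926734924), 3.477437734603882) 0.1138695129303875
nose 57 [0.52059691 0.07644096 0.06736752] [0.52048182 0.07643237 0.068     ]
rim ((0.517466127872467, 0.12752586603164673), (0.11085159331560135, 0.17940285801887512), 2.131824016571045)
```

View pics/m1.png

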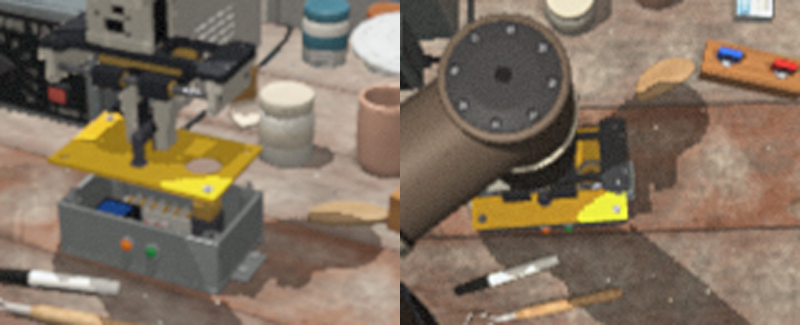

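The left half shows the cover held over the box, with near corner hole at (208,190). The right half shows its near strip from 475,225 to 628,220. Its near edge doesn't look quite parallel to the box's, so I'll measure the cover's tilt and yaw from depth.

```bash
python3 - <<'E'
from h import *
for n in('scene','top'):
    c=dict(np.load(n+'1.npz'));hsv=cv2.cvtColor(c['frame'],cv2.COLOR_RGB2HSV);H,S,V=cv2.split(hsv);W=cloud(c)
    y=(H>22)&(H<36)&(S>150)&(V>80)&(W[...,2]>.09)&(W[...,2]<.14)
    k,l,st,ce=cv2.connectedComponentsWithStats(y.astype(np.uint8));y=np.isin(l,[i for i in range(1,k) if st[i,4]>60])
    p=W[y];A=np.c_[p[:,:2]-[.5137,.132],np.ones(len(p))];m=np.ones(len(p),bool)
    for _ in range(5):
        s=np.linalg.lstsq(A[m],p[m,2],rcond=None)[0];r=p[:,2]-A@s;m=abs(r)<max(.003,2*r[m].std())
    print(n,len(p),m.sum(),'slopes deg x,y',np.degrees(s[:2]),'z at tcp',s[2],'res',r[m].std())
    # project mask pixels to the plane z=.114 and bound
    v,u=np.nonzero(y)
    q=np.array([ray(c,a,b,.1135)[:2] for a,b in zip(u,v)])
    # near edge: min x per y-bin
    e=[];
    for y0 in np.arange(.05,.21,.005):
        t=q[abs(q[:,1]-y0)<.004]
        if len(t): e.append((y0,t[:,0].min()))
    e=np.array(e);f=np.polyfit(e[:,0],e[:,1],1);r=e[:,1]-np.polyval(f,e[:,0]);g=abs(r)<.003;f=np.polyfit(e[g,0],e[g,1],1)
    print('near edge yaw',-np.degrees(np.arctan(f[0])),'x at y=.128',np.polyval(f,.128),g.sum(),len(e),'y range',q[:,1].min(),q[:,1].max())
    c0=dict(np.load(n+'0.npz'));W=cloud(c0)
    m=(W[...,2]>.052)&(W[...,2]<.068)&(W[...,0]>.44)&(W[...,0]<.6)&(W[...,1]>.02)&(W[...,1]<.235);v,u=np.nonzero(m)
    q=np.array([ray(c0,a,b,.06)[:2] for a,b in zip(u,v)]);e=[]
    for y0 in np.arange(.06,.20,.005):
        t=q[abs(q[:,1]-y0)<.004]
        if len(t): e.append((y0,t[:,0].min()))
    e=np.array(e);f=np.polyfit(e[:,0],e[:,1],1);print('box near edge yaw',-np.degrees(np.arctan(f[0])),'x at .128',np.polyval(f,.128),'y',np.percentile(q[:,1],[0,1,99,100]))
E
```

```text
scene 690 690 slopes deg x,y [-0.06412386 -0.10964379] z at tcp 0.11319883370368411 res 0.0009681211761655603
near edge yaw 0.8636544172583871 x at y=.128 0.45966805948805295 31 32 y range 0.03433223054216139 0.2168373607706261
box near edge yaw 2.079328608976961 x at .128 0.4564772214446101 y [0.02944392 0.03150063 0.21321768 0.2153771 ]
top 175 166 slopes deg x,y [-1.60326545  0.10653737] z at tcp 0.11266554586907165 res 0.0018444187314148315
near edge yaw 1.5558568842251401 x at y=.128 0.4588495859156653 10 10 y range 0.03579940433481432 0.09444289987775034
box near edge yaw 2.1430573552084735 x at .128 0.46384934318732135 y [0.03717833 0.03770724 0.21721756 0.21725245]
```

{"op": "apply_moves", "data": {"targets": [[0,0.0045,0,0.015,0,0,0],[0,0,0,0.015,0,0,0],[0,0,0,0,0,0,0],[0,0,0,0,0,0,0],[0,0,0,0,0,0,0],[0,0,0,0,0,0,0]]}}

```text
time_s: 6.53
tcp_pos: [0.5195, 0.1322, 0.1135]
eef_rot: [-180.0, -0.1, 2.2]
contact_force: [-0.1, -0.0, -2.7]
gripper_width: 0.012
gripper_force: 30.0
```

{"op": "apply_moves", "data": {"targets": [[0,0,0,0.002,0,0,0],[0,0,0,0.002,0,0,0],[0,0,0,0.002,0,0,0],[0,0,0,0,0,0,0],[0,0,0,0,0,0,0],[0,0,0,0,0,0,0]]}}

```text
time_s: 7.03
tcp_pos: [0.519, 0.1324, 0.1065]
eef_rot: [180.0, 0.0, 2.2]
contact_force: [-0.3, 0.2, -1.5]
gripper_width: 0.0116
gripper_force: 30.0
```

{"op": "apply_moves", "data": {"targets": [[0,-0.001,0.0005,0.002,0,0,0],[0,0,0,0.002,0,0,0],[0,0,0,0.002,0,0,0],[0,0,0,0,0,0,0],[0,0,0,0,0,0,0],[0,0,0,0,0,0,0]]}}

```text
time_s: 7.53
tcp_pos: [0.5185, 0.1321, 0.1007]
eef_rot: [-180.0, -0.0, 2.2]
contact_force: [2.9, 0.5, -3.1]
gripper_width: 0.0118
gripper_force: 30.0
```

{"op": "apply_moves", "data": {"targets": [[0,0,0,0.002,0,0,0],[0,0,0,0.002,0,0,0],[0,0,0,0,0,0,0],[0,0,0,0,0,0,0],[0,0,0,0,0,0,0]]}}

```text
time_s: 7.95
tcp_pos: [0.5188, 0.1321, 0.0966]
eef_rot: [-180.0, -0.1, 2.2]
contact_force: [5.1, 0.7, -3.8]
gripper_width: 0.0117
gripper_force: 30.0
```

{"op": "apply_moves", "data": {"targets": [[0,0.001,0,0.001,0,0,0],[0,0,0,0.001,0,0,0],[0,0,0,0.001,0,0,0],[0,0,0,0,0,0,0],[0,0,0,0,0,0,0],[0,0,0,0,0,0,0]]}}

```text
time_s: 8.45
tcp_pos: [0.519, 0.1319, 0.0934]
eef_rot: [-180.0, 0.0, 2.2]
contact_force: [3.1, 1.5, -3.9]
gripper_width: 0.0114
gripper_force: 30.0
```

{"op": "apply_moves", "data": {"targets": [[0,0,0,0.001,0,0,0],[0,0,0,0.001,0,0,0],[0,0,0,0.001,0,0,0],[0,0,0,0,0,0,0],[0,0,0,0,0,0,0],[0,0,0,0,0,0,0]]}}

```text
time_s: 8.95
tcp_pos: [0.5192, 0.132, 0.0924]
eef_rot: [-180.0, -0.1, 2.3]
contact_force: [-4.1, 1.2, 17.8]
gripper_width: 0.0116
gripper_force: 30.0
```

{"op": "apply_moves", "data": {"targets": [[0.35,0,0,0,0,0,0],[0.35,0,0,0,0,0,0],[0.35,0,0,0,0,0,0],[0.35,0,0,0,0,0,0],[0.35,0,0,0,0,0,0],[0.35,0,0,0,0,0,0],[0.35,0,0,-0.02,0,0,0],[0.35,0,0,-0.035,0,0,0],[0.35,0,0,-0.04,0,0,0],[0.35,0.005,0.041,0,0,0,0],[0.35,0.005,0.041,0,0,0,0],[0.35,0.005,0.041,0,0,0,0],[0.35,0.005,0.041,0,0,0,0],[0.35,0,0,0,0,0,0]]}}

```text
time_s: 10.12
tcp_pos: [0.5453, -0.0367, 0.1853]
eef_rot: [179.9, 0.1, 2.0]
contact_force: [0.6, 0.5, -0.2]
gripper_width: 0.0308
gripper_force: 0.0
```

```bash
cat > m2.py <<'E'
from h import *
s=get_state();print(s['tcp_pos'],s['eef_rot'],s['contact_force'])
ims=[]
for n in('scene','top'):
    c=cap(n);np.savez(n+'2.npz',**c);W=cloud(c)
    hsv=cv2.cvtColor(c['frame'],cv2.COLOR_RGB2HSV);H,S,V=cv2.split(hsv)
    y=((H>22)&(H<36)&(S>150)&(V>80)&(W[...,2]>.05)&(W[...,2]<.08)).astype(np.uint8)
    cn=max(cv2.findContours(y,cv2.RETR_EXTERNAL,cv2.CHAIN_APPROX_NONE)[0],key=cv2.contourArea)
    h=np.array([ray(c,u,v,.065)[:2] for u,v in cn[:,0]],np.float32);print(n,'cover rect',cv2.minAreaRect(h))
    p=W[y>0];A=np.c_[p[:,:2]-[.518,.128],np.ones(len(p))];print('plane',np.linalg.lstsq(A,p[:,2],rcond=None)[0])
    # nose slot: dark inside brass; red key
    r=(((H<6)|(H>174))&(S>150)&(V>70)&(abs(W[...,0]-.65)<.03)&(abs(W[...,1]+.17)<.03)).astype(np.uint8)
    if r.sum():
        q=W[r>0];top=q[q[:,2]>.074];print('red',len(q),'top pts',len(top),top.mean(0),top.min(0),top.max(0))
        v,u=np.nonzero(r&(W[...,2]>.074));g=np.array([ray(c,a,b,.08)[:2] for a,b in zip(u,v)],np.float32);print('rect@.08',cv2.minAreaRect(g))
    b=(H>105)&(H<130)&(S>150)&(V>60)&(abs(W[...,0]-.666)<.03)&(abs(W[...,1]+.1)<.03)&(W[...,2]>.074);q=W[b];print('blue top',q.mean(0))
    w=((H>6)&(H<20)&(S>100)&(abs(W[...,2]-.042)<.004)&(W[...,0]>.6)&(W[...,0]<.71)&(W[...,1]>-.23)&(W[...,1]<-.05)).astype(np.uint8)
    cn=max(cv2.findContours(cv2.morphologyEx(w,cv2.MORPH_CLOSE,np.ones((5,5))),cv2.RETR_EXTERNAL,cv2.CHAIN_APPROX_NONE)[0],key=cv2.contourArea)
    g=np.array([ray(c,a,b,.042)[:2] for a,b in cn[:,0]],np.float32);print('block top',cv2.minAreaRect(g))
    u0,v0=(225,165) if n=='scene' else (245,185)
    ims.append(cv2.resize(c['frame'][v0:v0+85,u0:u0+100,::-1],None,fx=4,fy=4,interpolation=cv2.INTER_CUBIC))
cv2.imwrite('pics/m2.png',np.hstack(ims))
E
python3 m2.py
```

```text
[ 0.5453129  -0.03669142  0.18532013] [1.79945137e+02 5.74823140e-02 1.97076706e+00] [ 0.60589728  0.50342621 -0.18742079]
scene cover rect ((0.517410159111023, 0.12467366456985474), (0.11201287806034088, 0.18097436428070068), 1.218454122543335)
plane [ 0.000174   -0.00018869  0.06410738]
red 81 top pts 22 [ 0.64906138 -0.17041638  0.07733023] [ 0.64447185 -0.18308757  0.07440098] [ 0.65446506 -0.15800027  0.08033418]
rect@.08 ((0.6443626880645752, -0.1718541830778122), (0.026375073939561844, 0.009928898885846138), 74.66976165771484)
blue top [ 0.66800497 -0.10298582  0.07739258]
block top ((0.6567482352256775, -0.13735738396644592), (0.1325850486755371, 0.05198408290743828), 75.64641571044922)
top cover rect ((0.4851231276988983, 0.053672779351472855), (0.042428962886333466, 0.03850141167640686), 16.391738891601562)
plane [-0.00220221 -0.0039103   0.06392905]
red 10 top pts 8 [ 0.64829022 -0.17673167  0.07947157] [ 0.64514495 -0.18056276  0.07511401] [ 0.65267793 -0.17169205  0.08445916]
rect@.08 ((0.6484536528587341, -0.17680881917476654), (0.009569370187819004, 0.0057759215123951435), 60.41770935058594)
blue top [nan nan nan]
block top ((0.6459855437278748, -0.1879439800977707), (0.019224587827920914, 0.04288480430841446), 76.46343231201172)m2.py:16: RuntimeWarning: Mean of empty slice.
  b=(H>105)&(H<130)&(S>150)&(V>60)&(abs(W[...,0]-.666)<.03)&(abs(W[...,1]+.1)<.03)&(W[...,2]>.074);q=W[b];print('blue top',q.mean(0))
  ret = um.true_divide(
```

View pics/m2.png

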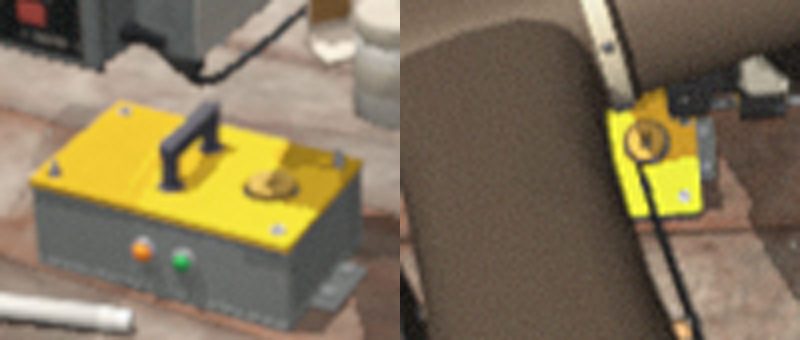

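The picture shows the cover flush: pin tips stand through it at (53,170) and (338,158), and the nose is centred in its hole at (270,185). Now to the key.

{"op": "apply_moves", "data": {"targets": [[0.35,0,0,0,0,0,0.078],[0.35,0,0,0,0,0,0.078],[0.35,0,0,0,0,0,0.078],[0.35,0,0,0,0,0,0.078],[0.35,0,0,0,0,0,0.078],[0.35,0,0,0,0,0,0.078],[0.35,0,0,0,0,0,0.078],[0.35,0,0,0,0,0,0.078],[0.35,0,0,0,0,0,0.078],[0.35,0,0,0,0,0,0.078],[0.35,0,0,0,0,0,0.078],[0.35,0,0,0,0,0,0.078],[0.35,0,0,0,0,0,0.078],[0.35,0,0,0,0,0,0.078],[0.35,0,0,0,0,0,0.079]]}}

```text
time_s: 11.47
tcp_pos: [0.5453, -0.0298, 0.1854]
eef_rot: [180.0, -0.0, -103.4]
contact_force: [-0.8, 0.3, -1.2]
gripper_width: 0.0304
gripper_force: 0.0
```

{"op": "apply_moves", "data": {"targets": [[0.35,0.02,-0.027,0,0,0,0],[0.35,0.02,-0.027,0,0,0,0],[0.35,0.021,-0.027,0,0,0,0],[0.35,0.021,-0.027,0,0,0,0],[0.35,0.021,-0.026,0,0,0,0],[0.35,0,0,0,0,0,0],[0.35,0,0,0,0,0,0],[0.35,0,0,0,0,0,0]]}}

```text
time_s: 12.13
tcp_pos: [0.6522, -0.161, 0.1848]
eef_rot: [179.9, -0.0, -103.1]
contact_force: [-0.6, 0.7, 0.9]
gripper_width: 0.0309
gripper_force: 0.0
```

```bash
python3 -c "
from h import *
s=get_state();print(s['joints'],s['tcp_pos'],s['eef_rot'],s['contact_force'])
c=dict(np.load('top0.npz'))
W=cloud(c);hsv=cv2.cvtColor(c['frame'],cv2.COLOR_RGB2HSV);H,S,V=cv2.split(hsv)
m=((W[...,2]>.037)&(W[...,2]<.095)&(abs(W[...,0]-.659)<.06)&(abs(W[...,1]+.135)<.09)).astype(np.uint8)
w=m&((W[...,2]<.047)).astype(np.uint8)
cn=max(cv2.findContours(m,cv2.RETR_EXTERNAL,cv2.CHAIN_APPROX_NONE)[0],key=cv2.contourArea)
g=np.array([ray(c,a,b,.042)[:2] for a,b in cn[:,0]],np.float32);print('block',cv2.minAreaRect(g))
r=((H<8)|(H>172))&(S>120)&(V>60)&(W[...,2]>.045)&(abs(W[...,0]-.65)<.03)&(abs(W[...,1]+.17)<.03)
v,u=np.nonzero(r);g=np.array([ray(c,a,b,.08)[:2] for a,b in zip(u,v)],np.float32);print('red',len(g),g.mean(0),cv2.minAreaRect(g))
"
```

```text
[ 2.71451373e+00  2.25960555e+01 -4.37904656e+00 -2.02543981e-02
 -6.30984064e+01 -1.58431942e+01] [ 0.65218025 -0.16098052  0.18482759] [ 1.79924355e+02 -2.70351163e-03 -1.03137855e+02] [-0.5772611   0.70338419  0.92566515]
block ((0.6583555936813354, -0.1349446326494217), (0.12962749600410461, 0.045465461909770966), 75.63739013671875)
red 37 [ 0.64847124 -0.16571625] ((0.6488801836967468, -0.16547805070877075), (0.03052077814936638, 0.011822543106973171), 79.82537078857422)
```

{"op": "apply_moves", "data": {"newtons": 25, "targets": [[0.35,0.008,0,0,0,0,0.012],[0.35,0,0,0.03,0,0,0],[0.35,0,0,0.03,0,0,0],[0.35,0,0,0.03,0,0,0],[0.35,0,0,0.017,0,0,0],[0.35,0,0,0.01,0,0,0],[0.35,0,0,0,0,0,0],[0.35,0,0,0,0,0,0]]}}

```text
time_s: 12.8
tcp_pos: [0.6508, -0.1695, 0.0693]
eef_rot: [-180.0, -0.0, -104.2]
contact_force: [0.3, -1.3, 1.1]
gripper_width: 0.031
gripper_force: 0.0
```

```bash
python3 -c "
from h import *
c=cap('scene');np.savez('scene3.npz',**c)
s=get_state();print(s['tcp_pos'],s['eef_rot'],s['contact_force'])
save(c,'k3.png',(350,140,480,240),6)
"
```

```text
[ 0.65149198 -0.16962114  0.07017882] [-1.79881027e+02  6.50841451e-03 -1.04205414e+02] [-0.68899674  0.76833337  0.67567669]
```

View pics/k3.png

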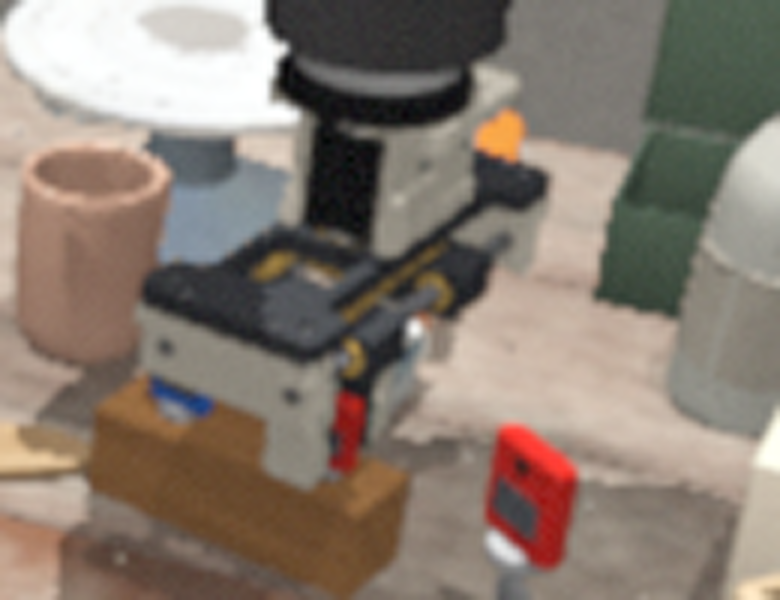

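The red head (345,430) sits between the fingers, clear of the blue key (180,395) and the decoy (535,495). Closing.

{"op": "apply_moves", "data": {"newtons": 30, "targets": [[0,0,0,0,0,0,0],[0,0,0,0,0,0,0],[0,0,0,0,0,0,0],[0,0,0,0,0,0,0],[0,0,0,0,0,0,0],[0,0,0,0,0,0,0],[0,0,0,0,0,0,0],[0,0,0,0,0,0,0],[0,0,0,0,0,0,0],[0,0,0,0,0,0,0]]}}

```text
time_s: 13.68
tcp_pos: [0.651, -0.1699, 0.0694]
eef_rot: [-179.9, 0.0, -104.2]
contact_force: [-0.3, 1.1, 6.8]
gripper_width: 0.0087
gripper_force: 30.0
```

{"op": "apply_moves", "data": {"newtons": 50, "targets": [[0,0,0,0,0,0,0],[0,0,0,-0.01,0,0,0],[0,0,0,-0.02,0,0,0],[0,0,0,-0.03,0,0,0],[0,0,0,-0.03,0,0,0],[0,0,0,-0.02,0,0,0],[0,0,0,0,0,0,0]]}}

```text
time_s: 14.27
tcp_pos: [0.6529, -0.1703, 0.1844]
eef_rot: [-179.6, 0.0, -104.2]
contact_force: [1.1, 0.4, 0.7]
gripper_width: 0.0088
gripper_force: 50.0
```

{"op": "apply_moves", "data": {"targets": [[0,0,0,0,0,0,-0.079],[0,0,0,0,0,0,-0.079],[0,0,0,0,0,0,-0.079],[0,0,0,0,0,0,-0.079],[0,0,0,0,0,0,-0.079],[0,0,0,0,0,0,-0.079],[0,0,0,0,0,0,-0.079],[0,0,0,0,0,0,-0.079],[0,0,0,0,0,0,-0.079],[0,0,0,0,0,0,-0.079],[0,0,0,0,0,0,-0.079],[0,0,0,0,0,0,-0.079],[0,0,0,0,0,0,-0.079],[0,0,0,0,0,0,-0.079],[0,0,0,0,0,0,-0.076],[0,0,0,0,0,0,0]]}}

```text
time_s: 15.6
tcp_pos: [0.6501, -0.1698, 0.1781]
eef_rot: [-180.0, 0.1, 2.4]
contact_force: [-0.6, -0.3, -0.9]
gripper_width: 0.0084
gripper_force: 50.0
```

{"op": "apply_moves", "data": {"targets": [[0,-0.015,-0.031,0,0,0,0],[0,-0.015,-0.031,0,0,0,0],[0,-0.015,-0.031,0,0,0,0],[0,-0.015,-0.031,0,0,0,0],[0,-0.015,-0.031,0,0,0,0],[0,-0.015,-0.031,0,0,0,0],[0,-0.016,-0.032,0,0,0,0],[0,-0.016,-0.032,0,0,0,0],[0,0,0,0,0,0,0],[0,0,0,0,0,0,0],[0,0,0,0,0,0,0]]}}

```text
time_s: 16.52
tcp_pos: [0.5193, 0.0756, 0.1787]
eef_rot: [180.0, -0.0, 2.0]
contact_force: [0.3, 0.1, -0.0]
gripper_width: 0.0086
gripper_force: 50.0
```

```bash
python3 -c "
from h import *
c=cap('scene');np.savez('scene4.npz',**c)
s=get_state();print(s['joints'][5],s['tcp_pos'],s['eef_rot'],s['contact_force'])
save(c,'k4.png',(230,130,330,220),6.5)
W=cloud(c);hsv=cv2.cvtColor(c['frame'],cv2.COLOR_RGB2HSV);H,S,V=cv2.split(hsv)
t=s['tcp_pos']
r=((H<8)|(H>172))&(S>120)&(V>50)&(np.linalg.norm(W-t,axis=-1)<.05)
print(r.sum(),W[r].mean(0),W[r].min(0),W[r].max(0))
"
```

```text
62.34713839800839 [0.51953405 0.0751076  0.17854219] [1.79993772e+02 4.53415149e-03 2.00886565e+00] [-0.32554469 -0.21436366 -0.44997994]
66 [0.50736787 0.07332089 0.17645751] [0.50223916 0.06764959 0.15846389] [0.52681541 0.08205351 0.18996239]
```

View pics/k4.png

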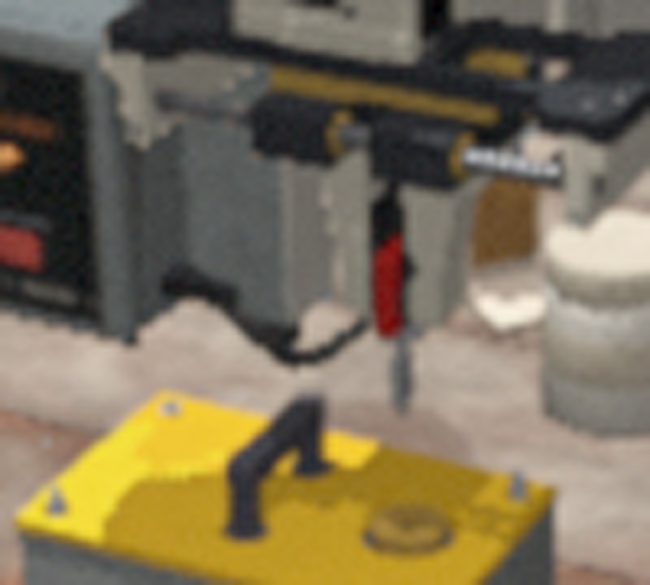

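The key hangs straight between the pads, with its head at (388,285), tip at (402,410) and the nose at (408,528). Checking the key's offset along the jaw's x by depth.

```bash
python3 -c "
from h import *
c=dict(np.load('scene4.npz'));W=cloud(c);hsv=cv2.cvtColor(c['frame'],cv2.COLOR_RGB2HSV);H,S,V=cv2.split(hsv)
t=np.array([.5195,.0751,.1785]);r=((H<8)|(H>172))&(S>150)&(V>50)&(np.linalg.norm(W-t,axis=-1)<.05)
e=cv2.erode(r.astype(np.uint8),np.ones((3,2)))>0
print(e.sum(),np.median(W[e],0),W[e].std(0))
v,u=np.nonzero(r);print(u.mean(),v.mean(),u.min(),u.max())
# nose px, cover top now by depth
c=dict(np.load('scene2.npz'));W2=cloud(c)
m=(abs(W2[...,0]-.52)<.025)&(abs(W2[...,1]-.074)<.025)&(W2[...,2]>.0655);v,u=np.nonzero(m);print('nose',m.sum(),u.mean(),v.mean(),ray(c,u.mean(),v.mean(),.068),W2[m].mean(0))
"
```

```text
31 [0.50521437 0.07115726 0.18029546] [0.00359455 0.0016639  0.00832387]
289.4727272727273 173.29090909090908 288 291
nose 135 293.57037037037037 149.93333333333334 [0.846752   0.24811966 0.068     ] [0.51568302 0.06546492 0.2180359 ]
```

{"op": "apply_moves", "data": {"targets": [[0,0.0007,-0.0007,0.02,0,0,0],[0,0,0,0.02,0,0,0],[0,0,0,0.004,0,0,0],[0,0,0,0,0,0,0],[0,0,0,0,0,0,0],[0,0,0,0,0,0,0],[0,0,0,0,0,0,0]]}}

```text
time_s: 17.15
tcp_pos: [0.5208, 0.0761, 0.1356]
eef_rot: [-180.0, -0.1, 2.1]
contact_force: [0.7, -0.8, -0.4]
gripper_width: 0.0088
gripper_force: 50.0
```

{"op": "apply_moves", "data": {"targets": [[0,0,0,0.002,0,0,0],[0,0,0,0.002,0,0,0],[0,0,0,0.002,0,0,0],[0,0,0,0.001,0,0,0],[0,0,0,0.001,0,0,0],[0,0,0,0,0,0,0],[0,0,0,0,0,0,0],[0,0,0,0,0,0,0]]}}

```text
time_s: 17.82
tcp_pos: [0.5203, 0.0763, 0.1266]
eef_rot: [-180.0, -0.0, 2.1]
contact_force: [1.9, 0.0, 0.2]
gripper_width: 0.0088
gripper_force: 50.0
```

{"op": "apply_moves", "data": {"targets": [[0,0,0,0.001,0,0,0],[0,0,0,0.001,0,0,0],[0,0,0,0.001,0,0,0],[0,0,0,0,0,0,0],[0,0,0,0,0,0,0],[0,0,0,0,0,0,0]]}}

```text
time_s: 18.32
tcp_pos: [0.5208, 0.0764, 0.1238]
eef_rot: [-180.0, -0.1, 2.1]
contact_force: [4.2, -0.5, 0.6]
gripper_width: 0.009
gripper_force: 50.0
```

{"op": "apply_moves", "data": {"targets": [[0,0,0,0.001,0,0,0],[0,0,0,0.001,0,0,0],[0,0,0,0.001,0,0,0],[0,0,0,0,0,0,0],[0,0,0,0,0,0,0],[0,0,0,0,0,0,0]]}}

```text
time_s: 18.82
tcp_pos: [0.5214, 0.0765, 0.1218]
eef_rot: [-180.0, -0.2, 2.2]
contact_force: [3.7, -0.7, 8.3]
gripper_width: 0.009
gripper_force: 50.0
```

{"op": "apply_moves", "data": {"targets": [[0,0.001,0,0,0,0,0],[0,0,0,0,0,0,0],[0,0,0,0,0,0,0],[0,0,0,0.001,0,0,0],[0,0,0,0.001,0,0,0],[0,0,0,0,0,0,0],[0,0,0,0,0,0,0],[0,0,0,0,0,0,0]]}}

```text
time_s: 19.48
tcp_pos: [0.5225, 0.0767, 0.1189]
eef_rot: [-179.9, -0.2, 2.2]
contact_force: [8.8, 1.2, -1.3]
gripper_width: 0.0088
gripper_force: 50.0
```

{"op": "apply_moves", "data": {"targets": [[0,0.001,0,0,0,0,0],[0,0,0,0,0,0,0],[0,0,0,0,0,0,0],[0,0,0,0,0,0,0]]}}

```text
time_s: 19.82
tcp_pos: [0.5227, 0.0766, 0.1188]
eef_rot: [-180.0, -0.1, 2.1]
contact_force: [5.3, 1.2, 1.2]
gripper_width: 0.0089
gripper_force: 50.0
```

{"op": "apply_moves", "data": {"targets": [[0,0,0,0.001,0,0,0],[0,0,0,0.001,0,0,0],[0,0,0,0.001,0,0,0],[0,0,0,0,0,0,0],[0,0,0,0,0,0,0]]}}

```text
time_s: 20.23
tcp_pos: [0.5228, 0.0765, 0.1158]
eef_rot: [-180.0, -0.1, 2.1]
contact_force: [6.4, 0.1, 2.1]
gripper_width: 0.0087
gripper_force: 50.0
```

{"op": "apply_moves", "data": {"newtons": 60, "targets": [[0,0.0008,0,0.001,0,0,0],[0,0,0,0.001,0,0,0.035],[0,0,0,0.001,0,0,-0.07],[0,0,0,0,0,0,0.07],[0,0,0,0,0,0,-0.07],[0,0,0,0,0,0,0.035]]}}

```text
time_s: 20.73
tcp_pos: [0.5231, 0.0764, 0.1124]
eef_rot: [-180.0, -0.0, 2.6]
contact_force: [5.8, -1.1, 0.7]
gripper_width: 0.0085
gripper_force: 60.0
```

{"op": "apply_moves", "data": {"targets": [[0,0,0,0.001,0,0,0.035],[0,0,0,0.001,0,0,-0.07],[0,0,0,0.001,0,0,0.07],[0,0,0,0,0,0,-0.07],[0,0,0,0,0,0,0.07],[0,0,0,0,0,0,-0.035]]}}

```text
time_s: 21.23
tcp_pos: [0.5232, 0.0762, 0.1095]
eef_rot: [180.0, -0.0, 1.7]
contact_force: [4.0, 2.2, 0.9]
gripper_width: 0.0084
gripper_force: 60.0
```

{"op": "apply_moves", "data": {"targets": [[0,0.0004,0,0.001,0,0,0.035],[0,0,0,0.001,0,0,-0.07],[0,0,0,0.001,0,0,0.07],[0,0,0,0.001,0,0,-0.07],[0,0,0,0.001,0,0,0.07],[0,0,0,0,0,0,-0.07],[0,0,0,0,0,0,0.07],[0,0,0,0,0,0,-0.035]]}}

```text
time_s: 21.9
tcp_pos: [0.5233, 0.076, 0.1049]
eef_rot: [180.0, -0.0, 1.7]
contact_force: [2.4, -0.6, 6.4]
gripper_width: 0.0087
gripper_force: 60.0
```

{"op": "apply_moves", "data": {"targets": [[0,0,0,0.001,0,0,0.035],[0,0,0,0.001,0,0,-0.07],[0,0,0,0.001,0,0,0.07],[0,0,0,0.001,0,0,-0.07],[0,0,0,0,0,0,0.07],[0,0,0,0,0,0,-0.035]]}}

```text
time_s: 22.4
tcp_pos: [0.5233, 0.0761, 0.1011]
eef_rot: [180.0, -0.0, 1.7]
contact_force: [2.4, -0.7, 7.3]
gripper_width: 0.0083
gripper_force: 60.0
```

{"op": "apply_moves", "data": {"targets": [[0,0,0,0.001,0,0,0.035],[0,0,0,0.001,0,0,-0.07],[0,0,0,0.001,0,0,0.07],[0,0,0,0.001,0,0,-0.07],[0,0,0,0,0,0,0.07],[0,0,0,0,0,0,-0.035]]}}

```text
time_s: 22.9
tcp_pos: [0.5235, 0.0765, 0.0967]
eef_rot: [-180.0, -0.0, 1.6]
contact_force: [4.7, 1.8, 0.5]
gripper_width: 0.0087
gripper_force: 60.0
```

{"op": "apply_moves", "data": {"targets": [[0,0,0,0.001,0,0,0.035],[0,0,0,0.001,0,0,-0.07],[0,0,0,0.001,0,0,0.035],[0,0,0,0,0,0,0],[0,0,0,0,0,0,0]]}}

```text
time_s: 23.32
tcp_pos: [0.5238, 0.0766, 0.0952]
eef_rot: [-180.0, -0.1, 2.2]
contact_force: [-0.6, 1.7, 17.3]
gripper_width: 0.0088
gripper_force: 60.0
```

{"op": "apply_moves", "data": {"targets": [[0,0,0,0.0005,0,0,0],[0,0,0,0,0,0,0],[0,0,0,0,0,0,0],[0,0,0,0,0,0,0]]}}

```text
time_s: 23.65
tcp_pos: [0.5238, 0.0766, 0.0952]
eef_rot: [-180.0, -0.1, 2.2]
contact_force: [-3.2, 0.6, 22.4]
gripper_width: 0.0085
gripper_force: 60.0
```

```bash
python3 -c "
from h import *
c=cap('scene');s=get_state();print(s['joints'],s['moment'],s['contact_force'])
save(c,'k5.png',(230,150,330,230),6.5)
"
```

```text
[ 2.95827717e+01  1.55450492e+01 -2.88323829e+01  4.39809043e-02
 -4.55186157e+01  6.25750207e+01] [0.66412873 1.29351571 0.08293379] [-2.66971513  1.8857643  22.25690604]
```

View pics/k5.png

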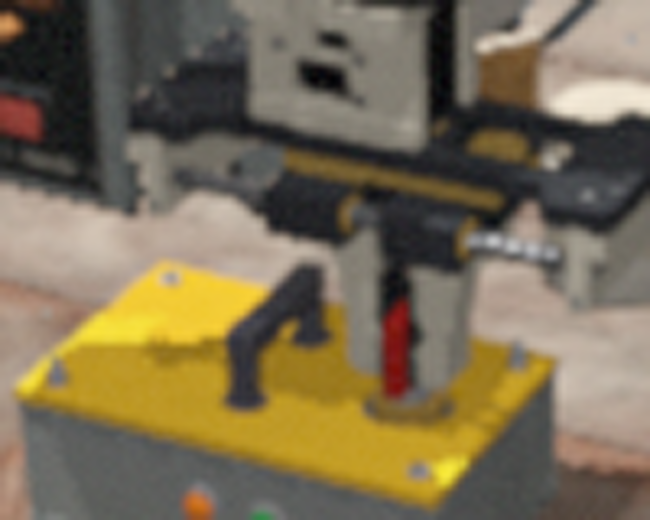

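The key's shoulder sits on the nose at (410,400) and the cover is flush. It is fully home, so I turn clockwise.

{"op": "apply_moves", "data": {"targets": [[0,0,0,0,0,0,0.07],[0,0,0,0,0,0,0.07],[0,0,0,0,0,0,0.07],[0,0,0,0,0,0,0.07],[0,0,0,0,0,0,0.07],[0,0,0,0,0,0,0.07],[0,0,0,0,0,0,0]]}}

```text
time_s: 24.28
tcp_pos: [0.5234, 0.0758, 0.0952]
eef_rot: [180.0, -0.1, -36.0]
contact_force: [-2.3, -1.9, 23.9]
gripper_width: 0.0085
gripper_force: 60.0
```

```bash
python3 -c "
from h import *
s=get_state();print(s['joints'][5],s['tcp_pos'],s['eef_rot'],s['moment'],s['contact_force'])"
```

```text
24.381321071055265 [0.52344937 0.07580258 0.09517096] [ 1.79991259e+02 -7.18372685e-02 -3.59988754e+01] [-0.76526774  1.1912722   0.03084897] [-2.27205891 -1.94233965 23.94875277]
```

{"op": "apply_moves", "data": {"targets": [[0,0,0,0,0,0,0.07],[0,0,0,0,0,0,0.07],[0,0,0,0,0,0,0.07],[0,0,0,0,0,0,0.07],[0,0,0,0,0,0,0.07],[0,0,0,0,0,0,0.07],[0,0,0,0,0,0,0.07],[0,0,0,0,0,0,0.07],[0,0,0,0,0,0,0.055],[0,0,0,0,0,0,0],[0,0,0,0,0,0,0],[0,0,0,0,0,0,0]]}}

```text
time_s: 25.28
tcp_pos: [0.5225, 0.0754, 0.0952]
eef_rot: [180.0, -0.1, -91.0]
contact_force: [-7.0, -1.8, 27.5]
gripper_width: 0.0088
gripper_force: 60.0
```

```bash
python3 -c "
from h import *
s=get_state();print(s['joints'][5],s['tcp_pos'],s['eef_rot'],s['moment'],s['contact_force'])"
```

```text
-30.57199819342879 [0.52249396 0.07538683 0.09518369] [ 1.79957070e+02 -8.82571390e-02 -9.09648091e+01] [-0.79859539  2.65660386  0.19234115] [-6.98306891 -1.773186   27.54774628]
```

{"op": "apply_moves", "data": {"targets": [[0,0,0.0007,0,0,0,0.02],[0,0,0,0,0,0,0.02],[0,0,0,0,0,0,0.02],[0,0,0,0,0,0,0],[0,0,0,0,0,0,0]]}}

```text
time_s: 25.7
tcp_pos: [0.5223, 0.0754, 0.0952]
eef_rot: [-180.0, -0.1, -96.4]
contact_force: [-5.2, -3.2, 25.6]
gripper_width: 0.0087
gripper_force: 60.0
```

```bash
python3 -c "
from h import *
s=get_state();print(s['joints'][5],s['tcp_pos'],s['eef_rot'],s['moment'],s['contact_force'])"
```

```text
-36.01338942420885 [0.52225617 0.07542392 0.0951717 ] [-1.79992995e+02 -8.75843416e-02 -9.63531463e+01] [-1.14154917  1.74907376  0.23121687] [-5.17271106 -3.18876478 25.56909269]
```

{"op": "apply_moves", "data": {"targets": [[0,0,0.0004,0,0,0,0.02],[0,0,0,0,0,0,0.015],[0,0,0,0,0,0,0],[0,0,0,0,0,0,0],[0,0,0,0,0,0,0]]}}

```text
time_s: 26.12
tcp_pos: [0.5221, 0.0754, 0.0952]
eef_rot: [-180.0, -0.1, -99.5]
contact_force: [-3.2, -2.5, 24.5]
gripper_width: 0.0089
gripper_force: 60.0
```

```bash
python3 -c "
from h import *
c=cap('scene');s=get_state();print(s['joints'][5],s['tcp_pos'],s['eef_rot'],s['moment'],s['contact_force'])
save(c,'k6.png',(230,150,330,230),6.5)"
```

```text
-39.17908374024978 [0.52214806 0.07546408 0.09517814] [-1.79960641e+02 -8.18341924e-02 -9.94857032e+01] [-1.38574138  1.27947841  0.26139672] [-2.54090515 -3.8786133  25.1944268 ]
```

View pics/k6.png

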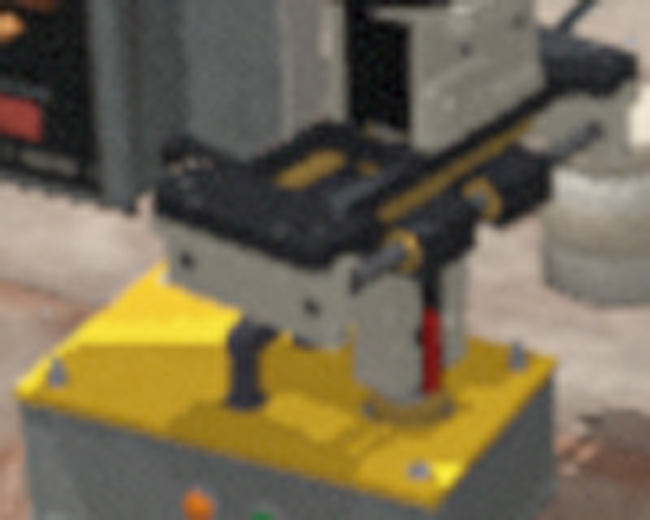

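The key is turned, its shoulder is on the nose at (410,405), and the cover is flush. The hand has turned 101.7° and the moment is 0.26 Nm, above the spring's maximum of 0.17, so the plug is at its stop.

```bash
python3 -c "
from plant import close_job
print(close_job())"
```

```text
the job is handed in; nothing more can be done
None
```

I handed the job in at about 26 s with the cover flush over both pins and the red key fully home. The key is turned clockwise to its stop and still gripped at 60 N. The blue key and bystanders were never deliberately touched, and the hand-in call returned no verdict.

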